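# Gauge the gap under the cabinet door

### The arm

A 7-joint arm with a two-finger parallel gripper is mounted at the origin on the work surface. World frame = base frame: x ahead of the robot, y to its left, z up, the work surface at z = 0. Lengths are in m, angles in rad, forces in N, time in s.
With the tool pointing down it reaches from about 0.4 to 0.85 m from the base axis. Payload 4.4 kg.
Tool frame: the origin (TCP) lies on the centre line of the jaws, within the pads' length; the fingertips stand 25 mm ahead of it and the grasp point (between the pads) lies 6 mm ahead of it (robot.nose_length is the distance from the TCP to the fingertips, in m); z points along the fingers, y is the line along which they close (so a half turn about z gives the same grasp; the last joint's range is limited). The gripper opens to 94 mm and grips with 3 to 60 N. Pads are 16 mm wide; open, the fingers measure 119 mm over their backs; the gripper's body (75 mm by 177 mm) begins 78 mm behind the grasp point.
Start: joints at [-1.192, 0.628, 0.038, 1.517, -0.027, 0.996, -0.02], TCP at [0.28, 0.587, 0.23] pointing down, gripper open.
Joint ranges: [-3.06, 3.06], [-0.37, 2.12], [-1.25, 1.32], [0.18, 2.47], [-1.1, 4.24], [0.23, 1.98], [-2.94, 2.94]. Speed limits (rad/s): [2.57, 2.57, 3.14, 3.14, 3.14, 3.14, 3.14].

### API

Orientations are given as a 3x3 rotation matrix whose columns are the frame's x, y, z axes.
In Python, from bench import robot, viewer gives the robot as it stands. The module is installed in compiled form; this text tells all that it offers.
- The arm moves only by the tool arm_command, never from a script. Its argument "plan" is a list of rows, each an object with "travel": the shift along the tool's x, y, z in units of 0.02 m (1.0 is 0.02 m), a list of three; "dr": the turn, a rotation vector about the tool's x, y, z in units of 0.08 rad (1.0 is 0.08 rad), a list of three; "gripper": the opening, from 0 (shut) to 1 (fully open). A call has 1 to 12 rows; each row shifts and turns the commanded pose from where the row before left it, along the tool's axes as they then stand; what a row does not reach is not made up. A row lasts 1/12 s, in which the tool goes at most 41.7 mm and 7.16 degrees, less where a joint would pass 70% of its speed; a pose out of reach is approached as far as the arm can. A call with a number of a shift or a turn outside -1 to 1 is refused whole. A call with a gripper value outside its range is refused whole. The fingers move at their own pace and stop on an object; the grip force is fixed at half the most. Time passes only in rows, so rows that do not move let the fingers close. It gives the time, the measured TCP pose, the force, the opening and the grip force at its end, in the units of the state.
- robot.get_state(): the state, without advancing time (a new reading comes with each control period).
- viewer.snapshot(name): name is "scene" or "top" or "wrist"; returns the picture (480x640x3 uint8, blue, green, red); there is no depth.
- viewer.camera_info(name): a dict with "intrinsics" (3x3 intrinsics, pixels), "R" (3x3) and "t" (3): a world point X has camera coordinates R X + t. Camera axes: x right, y down, z forward; pixel columns grow to the right and rows downward; lengths in m; the calibration is good to about 2 mm. A picture is of the moment at which its call begins: read the wrist's pose just before it. camera_info takes no time and is no camera call; for the wrist camera it gives the pose at the moment of the call.
- robot.sign_off(): hands the job in; it is judged then, once.
The state is a dict: "clock": time; "joint_pos": joint angles; "joint_vel": joint speeds; "effort": joint torques, N m; "ee_pos": TCP position; "orientation": TCP orientation; "wrist_force": force on the tool from outside, world axes, zero at the start; "torque": the same for the moment, N m; "grip_width": finger opening in m; "gripper_force": force on a finger pad.
Only numpy, scipy, OpenCV 4.12 (cv2) and the standard library are available. Lean on these libraries where they do the work, as an engineer would, in place of code of your own. Each camera call takes 0.05 s, during which the arm holds its last target. There are 200 camera calls.

### The job

First push the cabinet's white swing door fully shut. Then take the gap gauge by its blue fin and slide its flat blade into the slot under the middle of the door, square to it and lying flat on the table, until the middle of the red line on the blade is level with the door's front face; let go and leave it there. Leave the kettlebell, mug, grip ring and doorstop wedge where they are.

Things in the scene. Friction and masses are not known exactly. Their poses are not given: they have to be found in the camera images.
- unit: Low oak shelf unit, fixed: a cabinet 260 mm wide, 150 high, 230 deep, with a yellow stripe on its oak top board at the middle of the front. Origin on the table under the middle of the shut door's front face; x points into the unit (the way the gauge goes in), y along the front, to the left seen from the front. Board and carcass begin 18 mm behind the face, behind the door.
- door (a joint): Angle of the white swing door, rad: 0 shut, growing as it opens towards the unit's -x; it stays where left. Door 256 mm wide, 134 high, 18 thick; lower edge 14 mm above the table, top edge 148 mm. Shut, its front face is the plane x = 0 of unit. Hinged at the unit's -y (right) end.
- door_hinge (a point): Point on the vertical hinge axis of the door: in the door's front face, at its right-hand end (128 mm to the right of the unit's origin).
- door_handle (a point): Grip point of the dark round knob near the free (left) edge of the door, 35 mm out from the door's face.
- slot (a point): Middle of the mouth of the slot under the shut door: in the plane of the shut door's front face, 3 mm above the table; axes as unit. The slot is 14 mm high under the door's edge and 80 mm wide between two dark plinth blocks that begin 20 mm behind the face; it is free for 200 mm inwards.
- gauge: Gap gauge: flat aluminium blade 185 mm long (x from -45 to +140 mm), 45 mm wide, 6 mm thick, with an upright blue grip fin on top, 70 mm long (x from -35 to +35 mm), 14 mm thick in y, its top 62 mm above the underside. Origin under the middle of the fin, on the underside; x towards the blade's tip, z up. 0.22 kg.
- mark (a point): Middle of the 6 mm wide red depth line across the blade's top, 90 mm ahead of the gauge's origin (50 mm behind the tip).
- tip (a point): Middle of the blade's leading end, 140 mm ahead of the gauge's origin.
- kettlebell: Pink vinyl kettlebell, 116 mm across, 160 mm high, standing on the table; origin under its centre. Leave it alone.
- mug: Stainless steel mug, 80 mm across, 90 mm high, standing on the table; origin under its centre. Leave it alone.
- grip_ring: Grey hand-grip ring, 74 mm across, 24 mm high, lying on the shelf board; origin under its centre. Leave it alone.
- wedge: Black plastic doorstop wedge, 104 mm long, 40 mm wide, up to 30 mm high, lying on the shelf board; origin under its middle. Leave it alone.

How it is judged:
On the way, in this order (a step that is already met when the one before it is completed fails the run):
1. the door is shut while the gauge is still outside the slot (value of joint door below 0.04 rad and x of tip in the frame of slot below 0 m), for 0.2 s.
2. the blade is in the slot, its red line within 8 mm of the door's face (value of joint door below 0.04 rad and x of mark in the frame of slot between -0.008 and 0.008 m and y of tip in the frame of slot between -0.02 and 0.02 m), for 0.2 s.
At the end, for the whole second after the job is handed in: The door is shut (within 0.04 rad); the gauge lies still and flat on the table with its blade in the slot, square to the door within 0.15 rad, its tip within 20 mm of the slot's middle line sideways and its red line within 8 mm of the shut door's front face, in or out (all of step 2 and angle between the x axis of gauge and the x axis of unit, either way round below 0.15 rad and angle between gauge's own z axis and vertical below 0.05 rad and height (world z) of gauge below 0.005 m and linear speed of gauge below 0.01 m/s); the robot touches nothing.
It fails at once if a bystander (kettlebell, mug, grip ring or wedge) is shifted by more than 25 mm (distance of any of kettlebell, mug, grip_ring, wedge from where it was at the start of the episode above 0.025 m).
It also fails if it takes over 61 s, if anything falls off the work surface, if the arm or the gripper's body presses on something with over 40 N, if the wrist force passes 120 N, or if a joint passes its speed limit or range.

## Working session

There is one attempt and no reset: what is moved stays moved. The work goes in short steps, Python scripts to look and compute and a tool call to move; the robot and the scene stay as the last step left them, time stands still between calls to the robot, and variables do not carry over. Pictures are saved under pics/ and viewed, at most 10 in all, crops included, and the job is handed in when it is done.

Besides the shell and the picture viewer there is one more tool, called after ">>>" as name(argument=value, ...), one argument or row to a line, values as JSON. arm_command: Moves the arm, as the interface text tells. Its arguments: {"type":"object","properties":{"plan":{"type":"array"}},"required":["plan"]}

```bash
mkdir -p pics
python3 - <<'E'
from bench import robot, viewer
import cv2,numpy as np
np.set_printoptions(precision=4,suppress=True)
for n in("scene","top"):
    cv2.imwrite(f"pics/{n}0.png",viewer.snapshot(n)); c=viewer.camera_info(n)
    R=np.array(c["R"]);print(n,np.array(c["intrinsics"]).tolist(),R.tolist(),c["t"],-R.T@np.array(c["t"]))
s=robot.get_state();print(s["clock"],s["ee_pos"],s["orientation"],s["grip_width"])
E
```

```text
scene [[523.8471805673777, 0.0, 323.2515912987942], [0.0, 523.8471805673777, 242.63808984131333], [0.0, 0.0, 1.0]] [[-0.8050134240684931, 0.5932545118556743, -0.001572015396192543], [0.46450926498682693, 0.6286605514175745, -0.6237123165632926], [-0.36903188183532065, -0.5028270033065416, -0.7816524003256469]] [ 0.4776 -0.2089  1.3969] [0.997  0.5504 0.9623]
top [[497.4252974419926, 0.0, 323.2545137541572], [0.0, 497.4252974419926, 242.14629436971785], [0.0, 0.0, 1.0]] [[0.012747250806473463, -0.9995799509751175, -0.0260274702085645], [-0.9850633813310178, -0.008083460600472124, -0.17200230354684834], [0.17171966211700518, 0.02783126431374373, -0.9847526483179011]] [0.0164 0.6169 1.0342] [ 0.4299 -0.0075  1.125 ]
0.1 [0.2794 0.5863 0.2297] [[-0.9027  0.4303 -0.0007]
 [ 0.4303  0.9027 -0.0015]
 [ 0.     -0.0016 -1.    ]] 0.09403717659388534
```

View pics/scene0.png

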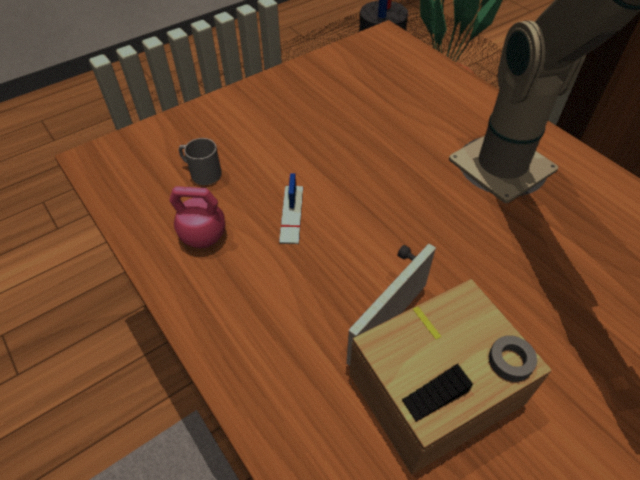

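View pics/top0.png

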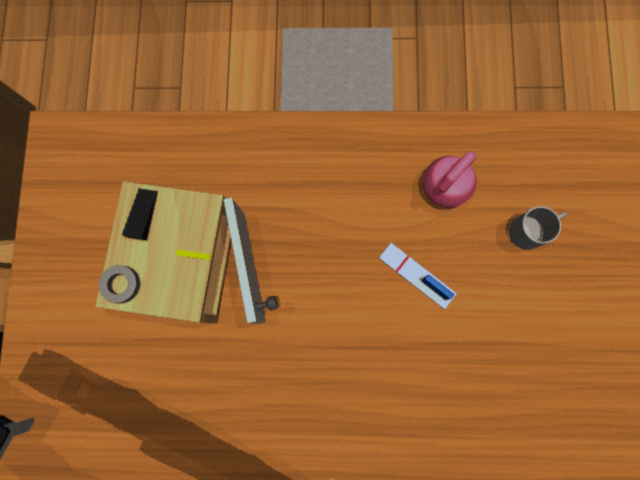

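The scene view shows the door ajar, with the knob at (405,253). In the top view the door runs from its hinge at about (230,200) to its free edge at (255,322). The gauge's red line is near (403,265) and its fin near (438,288). I'll enlarge the unit and the gauge next.

Run:
```python
import cv2,numpy as np
im=cv2.imread("pics/top0.png")
a=cv2.resize(im[175:335,90:290],None,fx=4,fy=4,interpolation=cv2.INTER_CUBIC)[:600]
b=cv2.resize(im[235:315,370:470],None,fx=7,fy=7,interpolation=cv2.INTER_CUBIC)
cv2.imwrite("pics/c_unit.png",cv2.resize(im[180:330,90:290],None,fx=4,fy=4,interpolation=cv2.INTER_CUBIC));cv2.imwrite("pics/c_g.png",b)
```

```text
(no output)
```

View pics/c_unit.png

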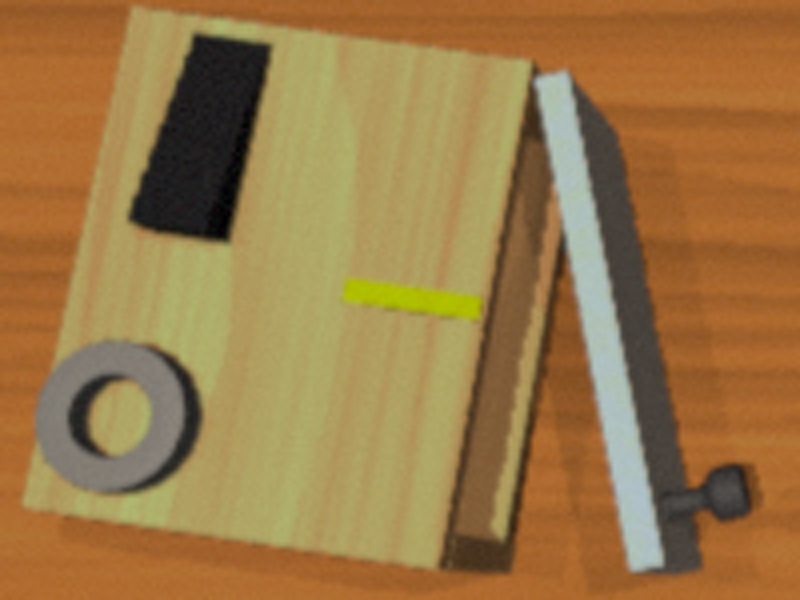

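View pics/c_g.png

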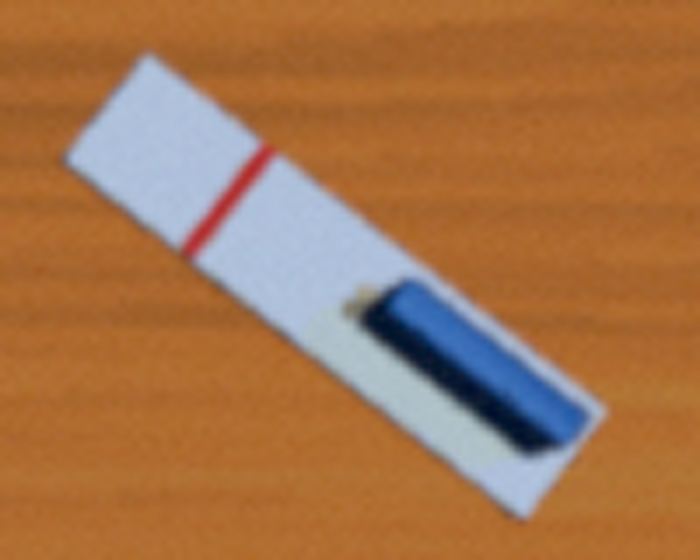

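The unit crop (x4, from 90,180) shows the board's front corners at (531,61) and (441,568) and its back corners at (133,8) and (24,507). The door's top front edge runs (570,71) to (664,567), and the knob is at (732,492). The gauge crop (x7, from 370,235) shows tip corners at (149,53) and (66,158), rear corners at (607,410) and (525,518), and the red line from (269,149) to (187,252).

```bash
cat > h.py <<'E'
from bench import robot, viewer
import cv2,numpy as np
np.set_printoptions(precision=4,suppress=True)
def ray(n,p,z,c=None):
    c=c or viewer.camera_info(n);R=np.array(c["R"]);K=np.array(c["intrinsics"]);o=-R.T@np.array(c["t"])
    d=R.T@np.linalg.solve(K,[*p,1]);return o+d*(z-o[2])/d[2]
def crop(p,off,s): return (np.array(p)+.5)/s-.5+np.array(off)
def fit(A,B): # 2D rigid A->B : returns yaw,origin,resid
    A=np.array(A,float);B=np.array(B)[:,:2];a=A.mean(0);b=B.mean(0);H=(A-a).T@(B-b)
    th=np.arctan2(H[0,1]-H[1,0],H[0,0]+H[1,1]);R=np.array([[np.cos(th),-np.sin(th)],[np.sin(th),np.cos(th)]])
    t=b-R@a;return th,t,np.linalg.norm(A@R.T+t-B,axis=1)*1e3
E
python3 - <<'E'
from h import *
u=lambda p,z:ray("top",crop(p,(90,180),4),z)
g=lambda p,z=.006:ray("top",crop(p,(370,235),7),z)
# unit: x in, y left ; hinge side y=-.13
P=[u(p,.15) for p in[(531,61),(441,568),(133,8),(24,507)]]
print("board",np.array(P),fit([(.018,-.13),(.018,.13),(.23,-.13),(.23,.13)],P),fit([(.018,-.13),(.018,.13),(.248,-.13),(.248,.13)],P))
print("stripe",u((480,307),.15))
d=[u(p,.148) for p in[(570,71),(664,567)]];print("door",d,np.linalg.norm(d[1]-d[0]))
print("knob",u((732,492),.08))
P=[g(p) for p in[(149,53),(66,158),(607,410),(525,518),(269,149),(187,252)]]
print("gauge",np.array(P),fit([(.14,-.0225),(.14,.0225),(-.045,-.0225),(-.045,.0225),(.09,-.0225),(.09,.0225)],P))
f=[g(p,.062) for p in[(408,280),(588,412)]];print("fin",f)
E
```

```text
board [[0.6959 0.2267 0.15  ]
 [0.4407 0.2586 0.15  ]
 [0.7228 0.4338 0.15  ]
 [0.4678 0.467  0.15  ]] (np.float64(1.442937242328766), array([0.566 , 0.2236]), array([2.3206, 1.502 , 1.9101, 1.8918])) (np.float64(1.4428881452909568), array([0.5648, 0.2146]), array([10.8194,  9.8805, 10.5109, 10.187 ]))
stripe [0.5693 0.2462 0.15  ]
door [array([0.6913, 0.207 , 0.148 ]), array([0.4426, 0.1499, 0.148 ])] 0.255176923250947
knob [0.4827 0.1265 0.08  ]
gauge [[ 0.6263 -0.1298  0.006 ]
 [ 0.5916 -0.1026  0.006 ]
 [ 0.5121 -0.2739  0.006 ]
 [ 0.4777 -0.2469  0.006 ]
 [ 0.5951 -0.1681  0.006 ]
 [ 0.5614 -0.1413  0.006 ]] (np.float64(0.9021784929303197), array([ 0.5225, -0.2255]), array([0.6249, 0.9348, 0.8629, 0.7643, 1.0702, 0.8503]))
fin [array([ 0.5469, -0.2016,  0.062 ]), array([ 0.5073, -0.2548,  0.062 ])]
```

The fits agree: gauge residuals are under 1 mm, and the hinge seen directly is within 2 mm of the one from the board fit. The unit's yaw is 1.443, its origin is (0.566, 0.224), and the door is open about 0.35 rad. Next I fly over the unit to the front of the door with the gripper closed.

>>> arm_command(
  plan=[
    {"travel": [0, 0, -1], "dr": [0, 0, 0], "gripper": 0},
    {"travel": [-1, -0.7, 0], "dr": [0, 0, 0], "gripper": 0},
    {"travel": [-1, -0.7, 0], "dr": [0, 0, 0], "gripper": 0},
    {"travel": [-1, -0.7, 0], "dr": [0, 0, 0], "gripper": 0},
    {"travel": [-1, -0.7, 0], "dr": [0, 0, 0], "gripper": 0},
    {"travel": [-1, -0.7, 0], "dr": [0, 0, 0], "gripper": 0},
    {"travel": [-1, -0.7, 0], "dr": [0, 0, 0], "gripper": 0},
    {"travel": [-1, -0.7, 0], "dr": [0, 0, 0], "gripper": 0},
    {"travel": [-1, -0.7, 0], "dr": [0, 0, 0], "gripper": 0},
    {"travel": [-1, -0.7, 0], "dr": [0, 0, 0], "gripper": 0},
    {"travel": [-1, -0.7, 0], "dr": [0, 0, 0], "gripper": 0},
    {"travel": [-1, -0.7, 0], "dr": [0, 0, 0], "gripper": 0},
  ],
)

```text
clock: 1.1
ee_pos: [0.4122, 0.3518, 0.2502]
orientation: [[-0.903, 0.43, -0.001], [0.43, 0.903, -0.0], [0.0, -0.001, -1.0]]
wrist_force: [0.5, -0.2, -0.7]
grip_width: 0.0173
gripper_force: 0.0
```

>>> arm_command(
  plan=[
    {"travel": [-1, -0.7, 0], "dr": [0, 0, 0], "gripper": 0},
    {"travel": [-1, -0.7, 0], "dr": [0, 0, 0], "gripper": 0},
    {"travel": [-1, -0.7, 0], "dr": [0, 0, 0], "gripper": 0},
    {"travel": [-1, -0.7, 0], "dr": [0, 0, 0], "gripper": 0},
    {"travel": [-1, -0.7, 0], "dr": [0, 0, 0], "gripper": 0},
    {"travel": [-1, -0.7, 0], "dr": [0, 0, 0], "gripper": 0},
    {"travel": [-1, -0.7, 0], "dr": [0, 0, 0], "gripper": 0},
    {"travel": [-1, -0.7, 0], "dr": [0, 0, 0], "gripper": 0},
    {"travel": [-1, -0.7, 0], "dr": [0, 0, 0], "gripper": 0},
    {"travel": [-1, -0.7, 0], "dr": [0, 0, 0], "gripper": 0},
    {"travel": [-0.4, -0.1, 0], "dr": [0, 0, 0], "gripper": 0},
    {"travel": [0, 0, 0], "dr": [0, 0, 1], "gripper": 0},
  ],
)

```text
clock: 2.1
ee_pos: [0.5399, 0.1331, 0.2502]
orientation: [[-0.863, 0.505, 0.0], [0.505, 0.863, -0.001], [-0.001, -0.001, -1.0]]
wrist_force: [-0.4, -0.3, 0.2]
grip_width: 0.0006
gripper_force: 0.0
```

>>> arm_command(
  plan=[
    {"travel": [0, 0, 0], "dr": [0, 0, 1], "gripper": 0},
    {"travel": [0, 0, 0], "dr": [0, 0, 1], "gripper": 0},
    {"travel": [0, 0, 0], "dr": [0, 0, 1], "gripper": 0},
    {"travel": [0, 0, 0], "dr": [0, 0, 1], "gripper": 0},
    {"travel": [0, 0, 0], "dr": [0, 0, 1], "gripper": 0},
    {"travel": [0, 0, 0], "dr": [0, 0, 1], "gripper": 0},
    {"travel": [0, 0, 0], "dr": [0, 0, 1], "gripper": 0},
    {"travel": [0, 0, 0], "dr": [0, 0, 1], "gripper": 0},
    {"travel": [0, 0, 0], "dr": [0, 0, 1], "gripper": 0},
    {"travel": [0, 0, 0], "dr": [0, 0, 1], "gripper": 0},
    {"travel": [0, 0, 0], "dr": [0, 0, 1], "gripper": 0},
    {"travel": [0, 0, 0], "dr": [0, 0, 1], "gripper": 0},
  ],
)

```text
clock: 3.1
ee_pos: [0.5381, 0.1368, 0.2501]
orientation: [[-0.083, 0.997, -0.001], [0.997, 0.083, 0.001], [0.001, -0.001, -1.0]]
wrist_force: [0.2, -0.3, 0.5]
grip_width: 0.0003
gripper_force: 0.0
```

>>> arm_command(
  plan=[
    {"travel": [0, 0, 0], "dr": [0, 0, 1], "gripper": 0},
    {"travel": [0, 0, 0], "dr": [0, 0, 1], "gripper": 0},
    {"travel": [0, 0, 0], "dr": [0, 0, 0.7], "gripper": 0},
    {"travel": [0, 0, 0], "dr": [0, 0, 0], "gripper": 0},
  ],
)

```text
clock: 3.43
ee_pos: [0.5381, 0.1368, 0.2501]
orientation: [[0.13, 0.992, -0.001], [0.992, -0.13, 0.0], [0.0, -0.001, -1.0]]
wrist_force: [-1.2, -0.0, 0.5]
grip_width: 0.0005
gripper_force: 0.0
```

>>> arm_command(
  plan=[
    {"travel": [-0.5, -0.7, 0], "dr": [0, 0, 0], "gripper": 0},
    {"travel": [0, -0.7, 1], "dr": [0, 0, 0], "gripper": 0},
    {"travel": [0, 0, 1], "dr": [0, 0, 0], "gripper": 0},
    {"travel": [0, 0, 1], "dr": [0, 0, 0], "gripper": 0},
    {"travel": [0, 0, 1], "dr": [0, 0, 0], "gripper": 0},
    {"travel": [0, 0, 1], "dr": [0, 0, 0], "gripper": 0},
    {"travel": [0, 0, 1], "dr": [0, 0, 0], "gripper": 0},
    {"travel": [0, 0, 1], "dr": [0, 0, 0], "gripper": 0},
    {"travel": [0.5, 0, 0], "dr": [0, 0, 0], "gripper": 0},
    {"travel": [0.5, 0, 0], "dr": [0, 0, 0], "gripper": 0},
    {"travel": [0, 0, 0], "dr": [0, 0, 0], "gripper": 0},
  ],
)

```text
clock: 4.35
ee_pos: [0.5128, 0.1528, 0.1111]
orientation: [[0.125, 0.992, 0.001], [0.992, -0.125, 0.002], [0.003, 0.001, -1.0]]
wrist_force: [-0.0, 0.1, 0.1]
grip_width: 0.0005
gripper_force: 0.0
```

>>> arm_command(
  plan=[
    {"travel": [0.3, 0, 0], "dr": [0, 0, 0], "gripper": 0},
    {"travel": [0.3, 0, 0], "dr": [0, 0, 0], "gripper": 0},
    {"travel": [0.3, 0, 0], "dr": [0, 0, 0], "gripper": 0},
    {"travel": [0.3, 0, 0], "dr": [0, 0, 0], "gripper": 0},
    {"travel": [0.3, 0, 0], "dr": [0, 0, 0], "gripper": 0},
    {"travel": [0.3, 0, 0], "dr": [0, 0, 0], "gripper": 0},
    {"travel": [0.3, 0, 0], "dr": [0, 0, 0], "gripper": 0},
    {"travel": [0.3, 0, 0], "dr": [0, 0, 0], "gripper": 0},
    {"travel": [0.3, 0, 0], "dr": [0, 0, 0], "gripper": 0},
    {"travel": [0.3, 0, 0], "dr": [0, 0, 0], "gripper": 0},
    {"travel": [0.2, 0, 0], "dr": [0, 0, 0], "gripper": 0},
    {"travel": [0, 0, 0], "dr": [0, 0, 0], "gripper": 0},
  ],
)

```text
clock: 5.35
ee_pos: [0.5206, 0.2138, 0.1104]
orientation: [[0.128, 0.992, 0.0], [0.992, -0.128, 0.001], [0.001, 0.0, -1.0]]
wrist_force: [-0.0, -0.2, -0.4]
grip_width: 0.0003
gripper_force: 0.0
```

>>> arm_command(
  plan=[
    {"travel": [0.1, 0, 0], "dr": [0, 0, 0], "gripper": 0},
    {"travel": [0.1, 0, 0], "dr": [0, 0, 0], "gripper": 0},
    {"travel": [0.1, 0, 0], "dr": [0, 0, 0], "gripper": 0},
    {"travel": [0, 0, 0], "dr": [0, 0, 0], "gripper": 0},
  ],
)

```text
clock: 5.68
ee_pos: [0.5213, 0.2187, 0.1105]
orientation: [[0.13, 0.992, 0.0], [0.992, -0.13, 0.0], [0.0, 0.0, -1.0]]
wrist_force: [0.2, 0.6, -0.4]
grip_width: 0.0004
gripper_force: 0.0
```

>>> arm_command(
  plan=[
    {"travel": [0.1, 0, 0], "dr": [0, 0, 0], "gripper": 0},
    {"travel": [0, 0, 0], "dr": [0, 0, 0], "gripper": 0},
  ],
)

```text
clock: 5.85
ee_pos: [0.5216, 0.2206, 0.1105]
orientation: [[0.13, 0.992, 0.0], [0.992, -0.13, 0.0], [0.0, 0.0, -1.0]]
wrist_force: [-0.7, 0.1, -0.3]
grip_width: 0.0001
gripper_force: 0.0
```

>>> arm_command(
  plan=[
    {"travel": [0.1, 0, 0], "dr": [0, 0, 0], "gripper": 0},
    {"travel": [0, 0, 0], "dr": [0, 0, 0], "gripper": 0},
  ],
)

```text
clock: 6.02
ee_pos: [0.5218, 0.2224, 0.1105]
orientation: [[0.13, 0.992, -0.0], [0.992, -0.13, -0.0], [-0.0, 0.0, -1.0]]
wrist_force: [-0.7, -0.7, -0.2]
grip_width: 0.0005
gripper_force: 0.0
```

>>> arm_command(
  plan=[
    {"travel": [0.1, 0, 0], "dr": [0, 0, 0], "gripper": 0},
    {"travel": [0, 0, 0], "dr": [0, 0, 0], "gripper": 0},
  ],
)

```text
clock: 6.18
ee_pos: [0.5218, 0.2224, 0.1105]
orientation: [[0.131, 0.991, -0.001], [0.991, -0.131, -0.002], [-0.002, -0.001, -1.0]]
wrist_force: [-0.7, -4.5, 3.3]
grip_width: 0.0002
gripper_force: 2.3
```

>>> arm_command(
  plan=[
    {"travel": [0.1, 0, 0], "dr": [0, 0, 0], "gripper": 0},
    {"travel": [0, 0, 0], "dr": [0, 0, 0], "gripper": 0},
  ],
)

```text
clock: 6.35
ee_pos: [0.5218, 0.2224, 0.1105]
orientation: [[0.132, 0.991, -0.002], [0.991, -0.132, -0.005], [-0.005, -0.001, -1.0]]
wrist_force: [-2.9, -9.3, 3.9]
grip_width: 0.0004
gripper_force: 4.4
```

Run:
```python
from h import *
im=viewer.snapshot("top");cv2.imwrite("pics/c_unit2.png",cv2.resize(im[180:330,120:320],None,fx=4,fy=4,interpolation=cv2.INTER_CUBIC))
```

```text
(no output)
```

View pics/c_unit2.png

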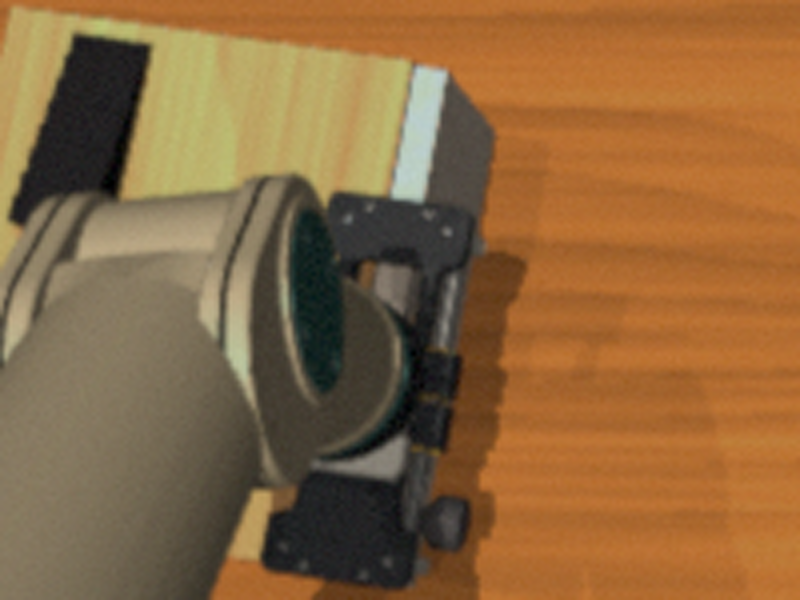

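The door top strip now lies flush along the board front, from about (430,70). The force rose once the stop was reached, so the door is shut. I back off and fly to the gauge.

>>> arm_command(
  plan=[
    {"travel": [-0.5, 0, 0], "dr": [0, 0, 0], "gripper": 0},
    {"travel": [-1, 0, 0], "dr": [0, 0, 0], "gripper": 0},
    {"travel": [-1, 0, -0.5], "dr": [0, 0, 0], "gripper": 0.3},
    {"travel": [-1, 0, -1], "dr": [0, 0, 0], "gripper": 0.5},
    {"travel": [-1, 0, -1], "dr": [0, 0, 0], "gripper": 0.6},
    {"travel": [-1, 0, -1], "dr": [0, 0, 0], "gripper": 0.6},
    {"travel": [-1, 0, -1], "dr": [0, 0, 0], "gripper": 0.6},
    {"travel": [-1, 0, -1], "dr": [0, 0, 0], "gripper": 0.6},
    {"travel": [-1, 0, 0], "dr": [0, 0, 0], "gripper": 0.6},
    {"travel": [-1, 0, 0], "dr": [0, 0, 0], "gripper": 0.6},
    {"travel": [-1, 0, 0], "dr": [0, 0, 0], "gripper": 0.6},
    {"travel": [-1, 0, 0], "dr": [0, 0, 0], "gripper": 0.6},
  ],
)

```text
clock: 7.4
ee_pos: [0.4925, -0.0023, 0.2208]
orientation: [[0.129, 0.992, 0.001], [0.992, -0.129, 0.001], [0.001, 0.001, -1.0]]
wrist_force: [-0.5, 0.1, -0.5]
grip_width: 0.0564
gripper_force: 0.0
```

>>> arm_command(
  plan=[
    {"travel": [-1, 0, 0], "dr": [0, 0, 0], "gripper": 0.6},
    {"travel": [-1, 0, 0], "dr": [0, 0, 0], "gripper": 0.6},
    {"travel": [-1, 0, 0], "dr": [0, 0, 0], "gripper": 0.6},
    {"travel": [-1, 0, 0], "dr": [0, 0, 1], "gripper": 0.6},
    {"travel": [-1, 0, 0], "dr": [0, 0, 1], "gripper": 0.6},
    {"travel": [-1, 0, 0], "dr": [0, 0, 1], "gripper": 0.6},
    {"travel": [-1, 0, 0], "dr": [0, 0, 1], "gripper": 0.6},
    {"travel": [-1, 0, 0], "dr": [0, 0, 1], "gripper": 0.6},
    {"travel": [0, 0, 0], "dr": [0, 0, 1], "gripper": 0.6},
    {"travel": [0, 0, 0], "dr": [0, 0, 0.7], "gripper": 0.6},
    {"travel": [0, 0, 0], "dr": [0, 0, 0], "gripper": 0.6},
  ],
)

```text
clock: 8.32
ee_pos: [0.4556, -0.1573, 0.2204]
orientation: [[0.622, 0.783, -0.0], [0.783, -0.622, -0.0], [-0.0, -0.0, -1.0]]
wrist_force: [-0.2, -0.5, 0.9]
grip_width: 0.0564
gripper_force: 0.0
```

Run:
```python
from h import *
s=robot.get_state();R=np.array(s["orientation"]);p=np.array(s["ee_pos"]);print(s["clock"],p,R,s["grip_width"],"yaw y",np.arctan2(R[1,1],R[0,1]))
g=np.array([.5225,-.2255])-.010*np.array([.6199,.7846]);print("target",g,"units",R.T@(np.array([*g,.2])-p)/.02)
c=viewer.camera_info("wrist");im=viewer.snapshot("wrist");cv2.imwrite("pics/w1.png",im)
Rc=np.array(c["R"]);print(np.array(c["intrinsics"]).tolist(),Rc.tolist(),list(c["t"]))
```

```text
8.3167 [ 0.4556 -0.1573  0.2204] [[ 0.6219  0.7831 -0.0003]
 [ 0.7831 -0.6219 -0.    ]
 [-0.0002 -0.0002 -1.    ]] 0.056413065205999494 yaw y -0.6711063737395647
target [ 0.5163 -0.2333] units [-1.0871  4.7423  1.0195]
[[375.9562783584271, 0.0, 313.5510839912928], [0.0, 375.9562783584271, 235.3983873284959], [0.0, 0.0, 1.0]] [[0.7839038332490159, -0.6208813159480454, -0.0010824620656447231], [-0.6007720481636776, -0.7589523692932788, 0.25112595901128887], [-0.15674095304903501, -0.19620828894504766, -0.9679538113910898]] [np.float64(-0.4553424896432728), np.float64(0.13019268515376003), np.float64(0.4207285775424836)]
```

View pics/w1.png

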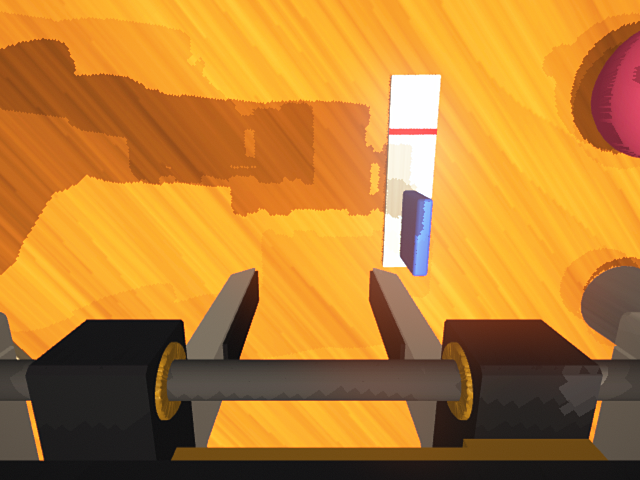

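The wrist view shows the gauge nearly square to the tool, with its red line centred at (413,131), tip at (416,75) and blue fin top from (415,192) to (428,273). I'll cross-check the gauge pose from this view.

Run:
```python
from h import *
w=lambda p,z:ray("wrist",p,z)
P=[w((413,131),.006),w((391,75),.006),w((441,75),.006)]
print(np.array(P),fit([(.09,0),(.14,.0225),(.14,-.0225)],P))
print(w((424.5,192),.062),w((431,199),.062), "fin far end expect",np.array([.5225,-.2255])+.035*np.array([.6199,.7846]))
```

```text
[[ 0.5784 -0.1535  0.006 ]
 [ 0.5904 -0.1005  0.006 ]
 [ 0.6262 -0.1286  0.006 ]] (np.float64(0.9113452649911373), array([ 0.5228, -0.225 ]), array([0.5975, 0.3479, 0.4804]))
[ 0.5465 -0.1919  0.062 ] [ 0.5475 -0.2001  0.062 ] fin far end expect [ 0.5442 -0.198 ]
```

Both views agree within 1 mm. I move over the fin and descend.

>>> arm_command(
  plan=[
    {"travel": [-0.2, 0.95, 0], "dr": [0, 0, 0], "gripper": 0.6},
    {"travel": [-0.2, 0.95, 0], "dr": [0, 0, 0], "gripper": 0.6},
    {"travel": [-0.2, 0.95, 0], "dr": [0, 0, 0], "gripper": 0.6},
    {"travel": [-0.2, 0.95, 0], "dr": [0, 0, 0], "gripper": 0.6},
    {"travel": [-0.3, 0.95, 0], "dr": [0, 0, 0], "gripper": 0.6},
    {"travel": [0, 0, 1], "dr": [0, 0, 0], "gripper": 0.6},
    {"travel": [0, 0, 1], "dr": [0, 0, 0], "gripper": 0.6},
    {"travel": [0, 0, 1], "dr": [0, 0, 0], "gripper": 0.6},
    {"travel": [0, 0, 1], "dr": [0, 0, 0], "gripper": 0.6},
    {"travel": [0, 0, 1], "dr": [0, 0, 0], "gripper": 0.6},
    {"travel": [0, 0, 0], "dr": [0, 0, 0], "gripper": 0.6},
  ],
)

```text
clock: 9.28
ee_pos: [0.5151, -0.231, 0.1171]
orientation: [[0.617, 0.787, -0.006], [0.787, -0.617, 0.003], [-0.001, -0.007, -1.0]]
wrist_force: [-0.2, -0.4, -0.1]
grip_width: 0.0565
gripper_force: 0.0
```

>>> arm_command(
  plan=[
    {"travel": [0, 0, 1], "dr": [0, 0, 0], "gripper": 0.6},
    {"travel": [0, 0, 1], "dr": [0, 0, 0], "gripper": 0.6},
    {"travel": [0, 0, 1], "dr": [0, 0, 0], "gripper": 0.6},
    {"travel": [0, 0, 0.5], "dr": [0, 0, 0], "gripper": 0.6},
    {"travel": [0, 0, 0], "dr": [0, 0, 0], "gripper": 0.6},
    {"travel": [0, 0, 0], "dr": [0, 0, 0], "gripper": 0},
    {"travel": [0, 0, 0], "dr": [0, 0, 0], "gripper": 0},
    {"travel": [0, 0, 0], "dr": [0, 0, 0], "gripper": 0},
    {"travel": [0, 0, 0], "dr": [0, 0, 0], "gripper": 0},
    {"travel": [0, 0, 0], "dr": [0, 0, 0], "gripper": 0},
    {"travel": [0, 0, 0], "dr": [0, 0, 0], "gripper": 0},
    {"travel": [0, 0, 0], "dr": [0, 0, 0], "gripper": 0},
  ],
)

```text
clock: 10.28
ee_pos: [0.5173, -0.2322, 0.0507]
orientation: [[0.618, 0.786, -0.0], [0.786, -0.618, 0.0], [0.0, -0.0, -1.0]]
wrist_force: [-0.5, -0.2, 4.8]
grip_width: 0.0137
gripper_force: 30.0
```

The fin is held, with 13.7 mm between the pads. I lift, carry it to in front of the slot and turn square.

>>> arm_command(
  plan=[
    {"travel": [0, 0, -0.5], "dr": [0, 0, 0], "gripper": 0},
    {"travel": [0, 0, -0.5], "dr": [0, 0, 0], "gripper": 0},
    {"travel": [0.8, -0.5, 0], "dr": [0, 0, 0], "gripper": 0},
    {"travel": [0.8, -0.5, 0], "dr": [0, 0, 0], "gripper": 0},
    {"travel": [0.8, -0.5, 0], "dr": [0, 0, 0], "gripper": 0},
    {"travel": [0.8, -0.5, 0], "dr": [0, 0, 0], "gripper": 0},
    {"travel": [0.8, -0.5, 0], "dr": [0, 0, 0], "gripper": 0},
    {"travel": [0.8, -0.5, 0], "dr": [0, 0, 0], "gripper": 0},
    {"travel": [0.8, -0.5, 0], "dr": [0, 0, 0], "gripper": 0},
    {"travel": [0.8, -0.5, 0], "dr": [0, 0, 0], "gripper": 0},
    {"travel": [0.8, -0.5, 0], "dr": [0, 0, 0], "gripper": 0},
    {"travel": [0.8, -0.5, 0], "dr": [0, 0, 0], "gripper": 0},
  ],
)

```text
clock: 11.28
ee_pos: [0.538, -0.0439, 0.0714]
orientation: [[0.618, 0.786, 0.001], [0.786, -0.618, 0.0], [0.001, 0.001, -1.0]]
wrist_force: [0.2, 0.1, -2.0]
grip_width: 0.0139
gripper_force: 30.0
```

>>> arm_command(
  plan=[
    {"travel": [0.7, -0.5, 0], "dr": [0, 0, 0], "gripper": 0},
    {"travel": [0.7, -0.5, 0], "dr": [0, 0, 0], "gripper": 0},
    {"travel": [0.7, -0.5, 0], "dr": [0, 0, 0], "gripper": 0},
    {"travel": [0.7, -0.5, 0], "dr": [0, 0, 0], "gripper": 0},
    {"travel": [0, 0, 0], "dr": [0, 0, -0.9], "gripper": 0},
    {"travel": [0, 0, 0], "dr": [0, 0, -1], "gripper": 0},
    {"travel": [0, 0, 0], "dr": [0, 0, -1], "gripper": 0},
    {"travel": [0, 0, 0], "dr": [0, 0, -1], "gripper": 0},
    {"travel": [0, 0, 0], "dr": [0, 0, -1], "gripper": 0},
    {"travel": [0, 0, 0], "dr": [0, 0, -1], "gripper": 0},
    {"travel": [0, 0, 0], "dr": [0, 0, -0.8], "gripper": 0},
    {"travel": [0, 0, 0], "dr": [0, 0, 0], "gripper": 0},
  ],
)

```text
clock: 12.28
ee_pos: [0.5411, 0.0237, 0.0714]
orientation: [[0.128, 0.992, 0.001], [0.992, -0.128, 0.0], [0.0, 0.001, -1.0]]
wrist_force: [0.6, -0.8, -1.9]
grip_width: 0.0137
gripper_force: 30.0
```

Run:
```python
from h import *
s=robot.get_state();R=np.array(s["orientation"]);p=np.array(s["ee_pos"]);print(s["clock"],p,R,s["grip_width"],s["gripper_force"])
u=np.array([[.1274,-.9919],[.9919,.1274]]);print("unit xy",u.T@(p[:2]-[.566,.2236]),"yaw err",np.arctan2(R[1,0],R[0,0])-1.443)
a=viewer.snapshot("wrist");cv2.imwrite("pics/w2.png",a)
b=viewer.snapshot("top");cv2.imwrite("pics/t2.png",cv2.resize(b[180:330,190:390],None,fx=4,fy=4,interpolation=cv2.INTER_CUBIC))
```

```text
12.2833 [0.5411 0.0237 0.0714] [[ 0.1284  0.9917  0.001 ]
 [ 0.9917 -0.1284  0.0002]
 [ 0.0003  0.0009 -1.    ]] 0.013677579267907075 29.995426833629608
unit xy [-0.2015 -0.0008] yaw err -0.000931077143552006
```

View pics/w2.png

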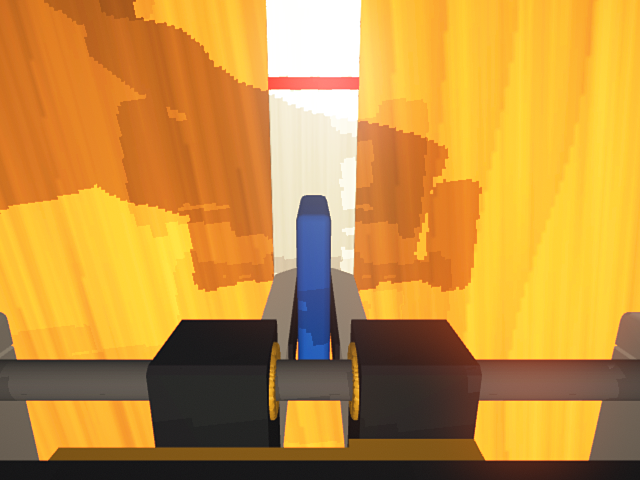

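The blade is square in the gripper, with the red line centred at (313,83) and the fin straight. Next I compute the offset from the mark to the TCP.

Run:
```python
from h import *
u=np.array([[.1274,-.9919],[.9919,.1274]]);p=np.array(robot.get_state()["ee_pos"])
for q in[(313,83),(269,83),(358,83)]:
    m=ray("wrist",q,.0267);print(u.T@(m[:2]-p[:2]),u.T@(m[:2]-[.566,.2236]))
```

```text
[ 0.0981 -0.0004] [-0.1033 -0.0012]
[0.0981 0.0212] [-0.1032  0.0205]
[ 0.098  -0.0226] [-0.1034 -0.0233]
```

>>> arm_command(
  plan=[
    {"travel": [0, 0, 0.5], "dr": [0, 0, 0], "gripper": 0},
    {"travel": [0, 0, 0.4], "dr": [0, 0, 0], "gripper": 0},
    {"travel": [0.4, 0, 0], "dr": [0, 0, 0], "gripper": 0},
    {"travel": [0.4, 0, 0], "dr": [0, 0, 0], "gripper": 0},
    {"travel": [0.4, 0, 0], "dr": [0, 0, 0], "gripper": 0},
    {"travel": [0.4, 0, 0], "dr": [0, 0, 0], "gripper": 0},
    {"travel": [0.4, 0, 0], "dr": [0, 0, 0], "gripper": 0},
    {"travel": [0.4, 0, 0], "dr": [0, 0, 0], "gripper": 0},
    {"travel": [0.4, 0, 0], "dr": [0, 0, 0], "gripper": 0},
    {"travel": [0, 0, 0], "dr": [0, 0, 0], "gripper": 0},
  ],
)

```text
clock: 13.22
ee_pos: [0.5482, 0.0823, 0.0524]
orientation: [[0.127, 0.992, 0.0], [0.992, -0.127, 0.001], [0.002, 0.0, -1.0]]
wrist_force: [-0.5, 0.6, -2.3]
grip_width: 0.0139
gripper_force: 30.0
```

>>> arm_command(
  plan=[
    {"travel": [0.4, 0, 0], "dr": [0, 0, 0], "gripper": 0},
    {"travel": [0.4, 0, 0], "dr": [0, 0, 0], "gripper": 0},
    {"travel": [0.4, 0, 0], "dr": [0, 0, 0], "gripper": 0},
    {"travel": [0.4, 0, 0], "dr": [0, 0, 0], "gripper": 0},
    {"travel": [0.4, 0, 0], "dr": [0, 0, 0], "gripper": 0},
    {"travel": [0.1, 0, 0], "dr": [0, 0, 0], "gripper": 0},
    {"travel": [0, 0, 0], "dr": [0, 0, 0], "gripper": 0},
    {"travel": [0, 0, 0], "dr": [0, 0, 0], "gripper": 0},
  ],
)

```text
clock: 13.88
ee_pos: [0.5534, 0.1209, 0.0524]
orientation: [[0.129, 0.992, -0.0], [0.992, -0.129, -0.0], [-0.0, -0.0, -1.0]]
wrist_force: [-0.3, -0.1, -1.8]
grip_width: 0.0138
gripper_force: 30.0
```

Run:
```python
from h import *
u=np.array([[.1274,-.9919],[.9919,.1274]]);p=np.array(robot.get_state()["ee_pos"]);print(p,u.T@(p[:2]-[.566,.2236]))
cv2.imwrite("pics/w3.png",viewer.snapshot("wrist"))
```

```text
[0.5534 0.1209 0.0524] [-0.1034 -0.0006]
```

View pics/w3.png

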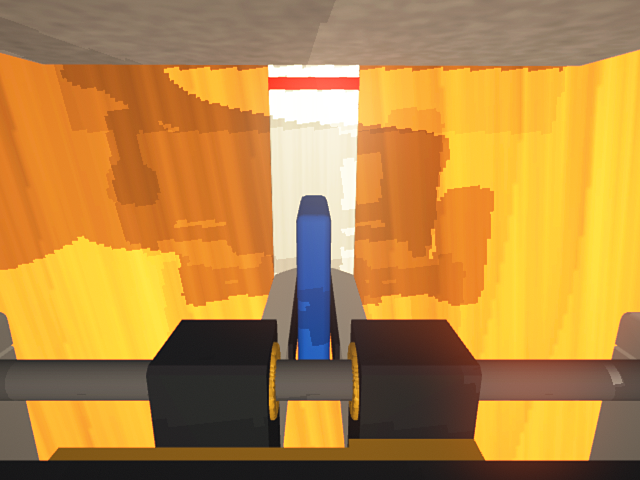

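The blade is under the door. The door's lower front edge is at row 65, with its ends near columns 45 and 580, and the red line is at (313,83), just short of the face.

Run:
```python
from h import *
u=np.array([[.1274,-.9919],[.9919,.1274]])
for q,z in[((313,83),.0077),((313,65),.014),((45,65),.014),((580,65),.014)]:
    m=ray("wrist",q,z);print(u.T@(m[:2]-[.566,.2236]))
```

```text
[-0.0058 -0.0009]
[ 0.0014 -0.0009]
[0.0016 0.1258]
[ 0.0011 -0.1269]
```

The face is at about +1.3 mm and the mark at −5.5 mm, so I go 6.6 mm further, lower, release and lift off.

>>> arm_command(
  plan=[
    {"travel": [0.2, 0, 0], "dr": [0, 0, 0], "gripper": 0},
    {"travel": [0.13, 0, 0], "dr": [0, 0, 0], "gripper": 0},
    {"travel": [0, 0, 0], "dr": [0, 0, 0], "gripper": 0},
    {"travel": [0, 0, 0.04], "dr": [0, 0, 0], "gripper": 0},
    {"travel": [0, 0, 0.04], "dr": [0, 0, 0], "gripper": 0},
    {"travel": [0, 0, 0], "dr": [0, 0, 0], "gripper": 0},
    {"travel": [0, 0, 0], "dr": [0, 0, 0], "gripper": 0},
  ],
)

```text
clock: 14.52
ee_pos: [0.5542, 0.1274, 0.0508]
orientation: [[0.13, 0.992, -0.0], [0.992, -0.13, -0.0], [-0.0, -0.0, -1.0]]
wrist_force: [-0.3, 0.9, -1.3]
grip_width: 0.014
gripper_force: 30.0
```

>>> arm_command(
  plan=[
    {"travel": [0, 0, 0], "dr": [0, 0, 0], "gripper": 0.3},
    {"travel": [0, 0, 0], "dr": [0, 0, 0], "gripper": 0.3},
    {"travel": [0, 0, 0], "dr": [0, 0, 0], "gripper": 0.3},
    {"travel": [0, 0, 0], "dr": [0, 0, 0], "gripper": 0.3},
    {"travel": [0, 0, 0], "dr": [0, 0, 0], "gripper": 0.3},
    {"travel": [0, 0, -0.5], "dr": [0, 0, 0], "gripper": 0.3},
    {"travel": [0, 0, -1], "dr": [0, 0, 0], "gripper": 0.3},
    {"travel": [0, 0, -1], "dr": [0, 0, 0], "gripper": 0.3},
    {"travel": [-0.5, 0, -1], "dr": [0, 0, 0], "gripper": 0.3},
    {"travel": [-0.5, 0, -1], "dr": [0, 0, 0], "gripper": 0.3},
    {"travel": [-0.5, 0, 0], "dr": [0, 0, 0], "gripper": 0.3},
    {"travel": [0, 0, 0], "dr": [0, 0, 0], "gripper": 0.3},
  ],
)

```text
clock: 15.52
ee_pos: [0.551, 0.0954, 0.1425]
orientation: [[0.133, 0.991, 0.003], [0.991, -0.133, -0.001], [-0.0, 0.003, -1.0]]
wrist_force: [-0.5, -0.0, 0.2]
grip_width: 0.0283
gripper_force: 0.0
```

Run:
```python
from h import *
im=viewer.snapshot("wrist");cv2.imwrite("pics/w4.png",im)
```

```text
(no output)
```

View pics/w4.png

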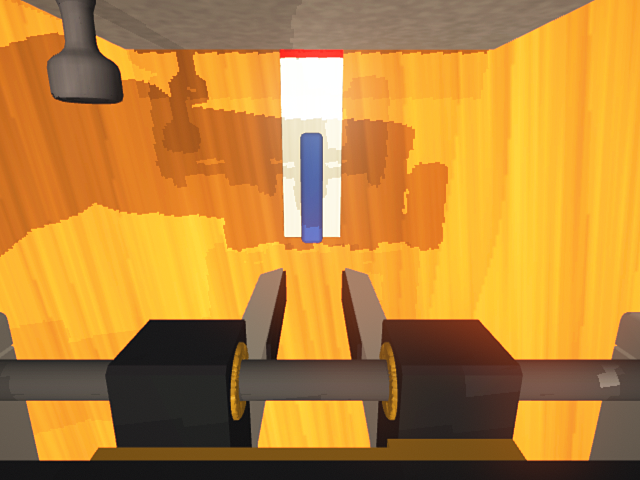

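The gauge lies free and square. The red line meets the door's edge at rows 50–57, and the blade's rear end is at row 237, from column 284 to 341. One numeric check before handing in.

Run:
```python
from h import *
u=np.array([[.1274,-.9919],[.9919,.1274]])
for q,z in[((312,57),.006),((312,50),.014),((284,237),.006),((341,237),.006),((280,57),.006),((343,57),.006)]:
    m=ray("wrist",q,z);print(u.T@(m[:2]-[.566,.2236]))
```

```text
[-0.0004 -0.0003]
[ 0.0025 -0.0003]
[-0.132   0.0225]
[-0.1321 -0.0228]
[-0.0003  0.0224]
[-0.0005 -0.0222]
```

```bash
python3 -c "
from bench import robot
print(robot.sign_off())"
```

```text
the job is handed in; nothing more can be done
None
```

The door is shut, and the gauge lies flat and square in the slot with its red line about 1 mm from the door's face by the wrist camera. The job is handed in, but no verdict came back.

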